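# Mount the tube carrier plate on the mixer and lock it with the bayonet cap

## Robot

A 6-joint arm with a two-finger parallel gripper is mounted at the origin on the work surface. World frame = base frame: x ahead of the robot, y to its left, z up, the work surface at z = 0. Lengths are in m, angles in rad, forces in N, time in s.
With the tool pointing down it reaches from about 0.325 to 0.775 m from the base axis. Payload 5.5 kg.
Tool frame: the origin (TCP) lies at the very end of the fingers, on their centre line; the grasp point (between the pads) lies 19 mm behind it; z points along the fingers, y is the line along which they close (so a half turn about z gives the same grasp; the last joint's range is limited). The gripper opens to 88 mm and grips with 3 to 60 N. Pads are 20 mm wide; open, the fingers measure 115 mm over their backs; the gripper's body (75 mm by 178 mm) begins 61 mm behind the grasp point.
Start: joints at [-0.057, 0.091, 1.231, -0, 1.82, -0.057], TCP at [0.6, -0, 0.223] pointing down, gripper open.
Joint ranges: [-2.87, 2.87], [-0.86, 2.18], [0.17, 2.46], [-1.51, 4.65], [0.06, 2.69], [-2.65, 2.65]. Speed limits (rad/s): [2.57, 2.57, 3.01, 3.14, 3.14, 3.14].

## Interface

Orientations are given as a unit quaternion [w, x, y, z].
In Python, from cell import * gives the robot as it stands.
- The arm moves only by the shell command python3 -m creep 'ROWS' [FORCE]. ROWS is JSON, a list of rows, each a list of 5 numbers: the shift along the tool's x, y, z in m, then the turn about the tool's z in degrees, then the opening, from -1 (shut) to 1 (fully open). A call has 1 to 8 rows; each row shifts and turns the commanded pose from where the row before left it, along the tool's axes as they then stand; what a row does not reach is not made up. A row lasts 1/10 s, in which the tool goes at most 50 mm and 8.59 degrees, less where a joint would pass 70% of its speed; a pose out of reach is approached as far as the arm can. A call is refused whole if a number of a shift passes 0.05 or a number of a turn 8.59, either way. A call with a gripper value outside its range is refused whole. The fingers move at their own pace and stop on an object; FORCE is the grip in N (left out, the last holds). Time passes only in rows, so rows that do not move let the fingers close. It gives the time, the measured TCP pose, the force, the opening and the grip force at its end, in the units of the state.
- read_state(): the state, without advancing time (a new reading comes with each control period).
- grab_frame(name): name is "scene" or "side" or "wrist"; returns a dict with "image" (384x512x3 uint8, red, green, blue), "z_map" (384x512 float32, m along the optical axis (not along the pixel's ray), 0 where there is no reading), "mtx" (3x3 intrinsics, pixels), "R" (3x3) and "t" (3): a world point X has camera coordinates R X + t. Camera axes: x right, y down, z forward; pixel columns grow to the right and rows downward; lengths in m; the calibration is good to about 2 mm. A picture is of the moment at which its call begins.
- sign_off(): hands the job in; it is judged then, once.
The state is a dict: "clock": time; "joint_pos": joint angles; "dq": joint speeds; "tau": joint torques, N m; "ee_pos": TCP position; "tcp_rot": TCP orientation; "force": force on the tool from outside, world axes, zero at the start; "ft_torque": the same for the moment, N m; "grip_width": finger opening in m; "gripper_force": force on a finger pad.
Only numpy, scipy, OpenCV 4.12 (cv2) and the standard library are available. Lean on these libraries where they do the work, as an engineer would, in place of code of your own. Each camera call takes 0.05 s, during which the arm holds its last target. There are 200 camera calls.

## Task

Pick the yellow carrier plate off the green tray and lower it (do not drop it) over the two pins of the tube mixer until it lies flush on the grey deck. Then take the blue bayonet cap from its stand, push it down through the plate's big hole into the socket against the spring until its flange is on the plate, and turn it a quarter turn clockwise (seen from above) to its stop. Finish holding: keep your grip on the cap and keep it pressed fully down on the plate at the end, and leave the other things on the table where they are.

Things in the scene. Friction and masses are not known exactly. Their poses are not given: they have to be found in the camera images.
- plate_grip (a point): Middle of the black handle on the loose yellow plate (100 mm along x, 190 along y, 10 thick, 0.2-0.45 kg). Handle 44 mm long (x), 14 thick (y: grip across y), 36 high, on the plate's top; this point is half-way up it, 28 mm above the plate's underside, 40 mm from the plate's middle towards +y. Plate's axes, z up. On the mixer they point as the mixer's; the wrong way round it does not fit.
- plate_hole (a point): Centre, at the underside, of the plate's big hole (46 mm wide), 80 mm from the handle towards -y; red marks on the plate beside it show +x and -x, where the socket's notches will lie. Two pin holes, 13 mm wide, at (x +32, y +118) and (x +32, y -38) mm from here. Plate's axes. With the plate flush on the mixer this point coincides with socket.
- cap_grip (a point): Middle of the grip bar of the loose blue cap (80-170 g), on its axis. Bar 50 mm long (x), 16 thick (y: grip across y), top 16 mm above, foot 22 mm below this point. Flange 60 mm wide, 22 to 30 mm below. Stem 26 mm wide, down to 62 mm below, with two lugs to +x and -x: 38 mm tip to tip, 9 wide, 51 to 58 mm below. Alike after a half turn. Stands upright in stand at any yaw.
- stand: Fixed white square stand for the cap: 76 mm wide, 48 mm wide hole, 36 mm high, origin under its middle. The cap's flange rests on it, the stem hangs inside.
- tray: Fixed green tray on the table, 160 by 240 mm, rim 12 mm high, floor 4 mm thick, origin under its middle. The plate lies on it.
- socket (a point): Centre of the bayonet socket's mouth, level with the mixer's deck top (90 mm above the table). Mixer's axes: x away from its control panel, y along its length, z up. 29 mm bore, entry notches 12.6 mm wide towards +x and -x: the cap enters with its bar along x. Pushed fully down, flange on the plate, cap_grip is 40 mm above this point.
- mixer: Fixed white tube mixer, 150 (x) by 220 mm (y), grey deck 110 by 200 mm; origin under its middle, the socket is at y -40 mm. Two steel pins, 10 mm wide, pointed, 24 mm above the deck, at (32, 78) and (32, -78) mm. Only within 3 mm of fully down can the cap turn: 85 degrees clockwise from above to a stop (bar then nearly along y). Unpressed, the spring then lifts it 3 mm off the plate.
- plunger (a joint): Brass spring plunger inside the socket: 0 = up (its top 10 mm below the deck's top), grows in m as the cap's stem pushes it down; 0.012 with the cap fully down on the plate. The spring pushes up with 3 N at 0 and 9 N at 0.012, so pushing the cap fully home takes about 10 N.
- tube_rack: Bystander: yellow rack with five capped tubes, 50 x 150 mm, 110 mm high, origin under its middle. Leave it.
- eraser: Bystander: grey board eraser 50 x 110 x 28 mm, origin under its middle. Leave it.
- beaker: Bystander: clear beaker, 68 mm wide, 80 mm high, origin under its middle. Leave it.
- dish: Bystander: small white dish, 80 mm wide, 20 mm high, origin under its middle. Leave it.
- soap: Bystander: amber bottle, 60 mm wide, 170 mm high, origin under its middle. Leave it.

How it is judged:
By the outcome, as a careful person would: the job done as asked, in the order asked, and still so for the second after the job is handed in, while the arm keeps its last pose, push and grip.
It also fails if it takes over 54 s, if anything falls off the work surface, if the arm or the gripper's body presses on something with over 40 N, if the wrist force passes 120 N, or if a joint passes its speed limit or range.

## Working session

There is one attempt and no reset: what is moved stays moved. The work goes in short steps, Python scripts to look and compute and a shell command to move; the robot and the scene stay as the last step left them, time stands still between calls to the robot, and variables do not carry over. Pictures are saved under pics/ and viewed, at most 11 in all, crops included, and the job is handed in when it is done.

```bash
mkdir -p pics; ls; cat > h.py <<'E'
import numpy as np, cv2
from cell import *
def world(f):
    z=f["z_map"]; h,w=z.shape; u,v=np.meshgrid(np.arange(w),np.arange(h))
    K=f["mtx"]; c=np.stack([(u-K[0,2])/K[0,0]*z,(v-K[1,2])/K[1,1]*z,z],-1)
    return (c-f["t"])@f["R"]
def ray(f,uv,zp):
    K=f["mtx"]; uv=np.atleast_2d(uv).astype(float)
    d=np.c_[(uv-K[[0,1],[2,2]])/K[[0,1],[0,1]],np.ones(len(uv))]@f["R"]
    o=-f["R"].T@f["t"]; return o+d*((zp-o[2])/d[:,2])[:,None]
def save(f,n): np.savez("pics/"+n,**f)
E
python3 - <<'E'
from h import *
s=read_state(); print({k:np.round(v,3) for k,v in s.items()})
F=[]
for n in("scene","side","wrist"):
    f=grab_frame(n); save(f,n+"0"); F.append(f["image"]); print(n,np.round(-f["R"].T@f["t"],3))
im=np.vstack([np.hstack(F[:2]),np.hstack([F[2],F[2]*0])])[:,:,::-1]
cv2.imwrite("pics/a.png",cv2.resize(im,(800,600)))
E
```

```text
pics
{'clock': np.float64(0.0), 'joint_pos': array([-0.057,  0.092,  1.232, -0.   ,  1.82 , -0.057]), 'dq': array([ 0.   , -0.002, -0.001,  0.   , -0.001,  0.   ]), 'tau': array([-0.0000e+00, -4.4645e+01, -4.0645e+01,  7.0000e-02,  2.9000e-02,
       -0.0000e+00]), 'ee_pos': array([0.6  , 0.   , 0.222]), 'tcp_rot': array([-0.001,  0.707,  0.707, -0.001]), 'force': array([-0.151, -0.007,  0.859]), 'ft_torque': array([0.007, 0.009, 0.005]), 'gripper_force': np.float64(0.0), 'grip_width': np.float64(0.088)}
scene [1.052 0.306 1.076]
side [-0.119  0.996  0.827]
wrist [0.6   0.067 0.383]
```

View pics/a.png

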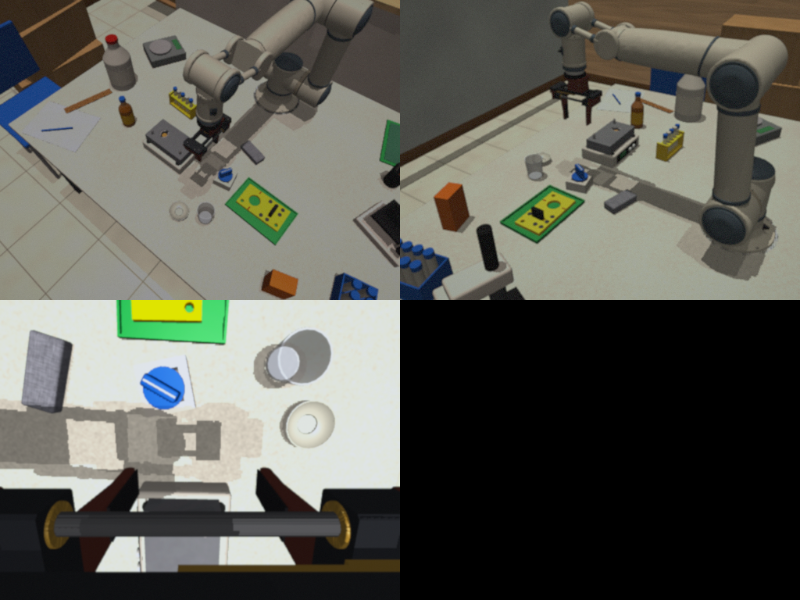

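The overview shows the plate on its green tray at scene (265,210), with the cap and stand at (225,175). The mixer is under the gripper at (172,145), and in the wrist view the cap is at (163,388).

```bash
cat > m.py <<'E'
from h import *
def L(n): return dict(np.load(f"pics/{n}.npz"))
def rect(p):
    (c,s,a)=cv2.minAreaRect(p.astype(np.float32)); return np.round(c,4),np.round(s,4),round(a,1)
def big(m,P,lo,hi):
    m=(m&(P[...,2]>lo)&(P[...,2]<hi)).astype(np.uint8)
    n,l,st,_=cv2.connectedComponentsWithStats(m); i=1+st[1:,4].argmax(); return l==i
E
python3 - <<'E'
from m import *
for n in("scene0","side0"):
    f=L(n); P=world(f); H=cv2.cvtColor(f["image"],cv2.COLOR_RGB2HSV); h,s,v=H[...,0],H[...,1],H[...,2]
    print(n)
    t=(P[...,0]>.2)&(P[...,0]<.9)&(abs(P[...,1])<.5)&(f["z_map"]>0)
    y=big(t&(h>22)&(h<34)&(s>120)&(P[...,1]>0.12),P,.004,.05); print("plate",rect(P[y][:,:2]),np.median(P[y][:,2]))
    g=big(t&(h>45)&(h<75)&(s>120),P,.0,.03); print("tray",rect(P[g][:,:2]))
    c=rect(P[y][:,:2])[0]; d=np.linalg.norm(P[...,:2]-c,axis=-1)<.1
    k=t&d&(P[...,2]>.03)&(P[...,2]<.07)&(v<90)
    print("handle",rect(P[k][:,:2]),P[k][:,2].max(),k.sum(), "top",rect(P[k&(P[...,2]>.044)][:,:2]))
    b=big(t&(h>98)&(h<125)&(s>120)&(P[...,1]>0),P,.03,.12); print("cap",rect(P[b][:,:2]),np.percentile(P[b][:,2],[5,50,95,100]))
    tb=b&(P[...,2]>np.percentile(P[b][:,2],99)-.006); print("bar",rect(P[tb][:,:2]),tb.sum())
    fl=b&(abs(P[...,2]-.044)<.003); print("flange",rect(P[fl][:,:2]))
    q=t&(abs(P[...,0]-.6)<.2)&(abs(P[...,1]+.0)<.2)
    D=big(q&(s<90),P,.083,.097); print("deck",rect(P[D][:,:2]),np.median(P[D][:,2]),D.sum())
S=[]
for n in("scene0","side0"):
    f=L(n);P=world(f); m=(abs(P[...,0]-.6)<.15)&(abs(P[...,1])<.15)&(P[...,2]>.03)&(P[...,2]<.13)&(f["z_map"]>0)
    vs,us=np.where(m); cu,cv=int(np.median(us)),int(np.median(vs)); print(n,cu,cv)
    S.append(cv2.resize(f["image"][cv-45:cv+45,cu-60:cu+60,::-1],(400,300),interpolation=cv2.INTER_CUBIC))
cv2.imwrite("pics/b.png",np.hstack(S))
E
```

```text
scene0
plate (array([0.5585, 0.2575]), array([0.1874, 0.1017]), 88.8) 0.0149432195318793
tray (array([0.5701, 0.2562]), array([0.2361, 0.1602]), 86.5)
handle (array([0.5602, 0.2963]), array([0.0451, 0.0115]), 0.3) 0.05554107437740414 66 top (array([0.5595, 0.2962]), array([0.0437, 0.0115]), 0.3)
cap (array([0.5573, 0.0683]), array([0.0472, 0.054 ]), 4.6) [0.04150046 0.04877206 0.08347296 0.08558115]
bar (array([0.5573, 0.0689]), array([0.0158, 0.0474]), 41.0) 33
flange (array([0.5573, 0.0682]), array([0.0472, 0.0538]), 4.6)
deck (array([ 0.5786, -0.1508]), array([0.114 , 0.0981]), 0.2) 0.09082306641436416 682
side0
plate (array([0.5581, 0.2579]), array([0.1924, 0.1018]), 89.3) 0.015689062951981903
tray (array([0.5688, 0.2572]), array([0.2419, 0.1644]), 87.1)
handle (array([0.5581, 0.3002]), array([0.0453, 0.0147]), 1.9) 0.053643895592583424 144 top (array([0.5582, 0.3001]), array([0.0137, 0.0453]), 89.7)
cap (array([0.5496, 0.0729]), array([0.0537, 0.0508]), 33.2) [0.04348438 0.04897065 0.08307512 0.08623333]
bar (array([0.5505, 0.0757]), array([0.0128, 0.0388]), 77.2) 25
flange (array([0.5496, 0.0729]), array([0.0536, 0.0508]), 33.2)
deck (array([ 0.5791, -0.1477]), array([0.1159, 0.1042]), 0.1) 0.09187267098810704 635
scene0 260 218
side0 241 200
```

View pics/b.png

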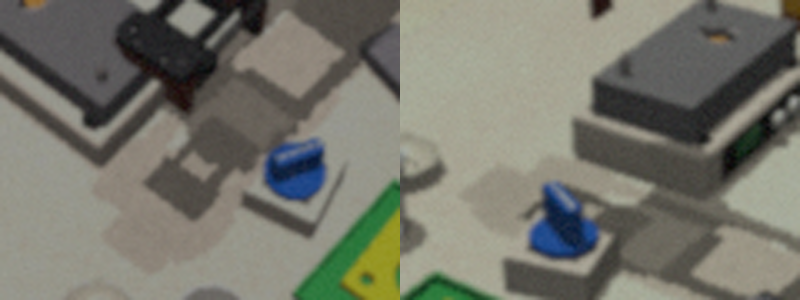

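The crops show the mixer panel facing the robot, so mixer x is roughly world +x. The two pins and the socket are on the far-y end of the deck. Next I'll turn the wrist by -90° and look at the mixer with the wrist camera.

```bash
python3 -m creep '[[0,0,0,-8.5,1],[0,0,0,-8.5,1],[0,0,0,-8.5,1],[0,0,0,-8.5,1],[0,0,0,-8.5,1],[0,0,0,-8.5,1],[0,0,0,-8.5,1],[0,0,0,-8.5,1]]'
python3 -m creep '[[0,0,0,-8,1],[0,0,0,-8,1],[0,0,0,-6,1],[-0.03,-0.05,0,0,1],[-0.02,-0.05,0,0,1],[0,-0.05,0,0,1],[0,0,0,0,1],[0,0,0,0,1]]'
python3 - <<'E'
from m import *
f=grab_frame("wrist"); save(f,"w1"); print(np.round(-f["R"].T@f["t"],4)); print(np.round(f["R"],3)); print(read_state()["ee_pos"],read_state()["joint_pos"])
P=world(f); H=cv2.cvtColor(f["image"],cv2.COLOR_RGB2HSV);s=H[...,1]
D=big((s<110)&(H[...,2]<170)&(P[...,0]<.7),P,.083,.097); p=P[D]; print("deck",rect(p[:,:2]),np.median(p[:,2]))
cv2.imwrite("pics/c.png",f["image"][:,:,::-1])
E
```

```text
clock: 0.95
ee_pos: [0.5999, 0.0, 0.2222]
tcp_rot: [-0.0, 0.188, 0.982, -0.0]
force: [-0.3, -0.2, -0.2]
grip_width: 0.0878
gripper_force: 0.0
clock: 1.75
ee_pos: [0.644, -0.1404, 0.2217]
tcp_rot: [-0.001, 0.001, 1.0, 0.0]
force: [0.8, -0.3, -0.3]
grip_width: 0.0877
gripper_force: 0.0
[ 0.5765 -0.1418  0.3832]
[[ 0.003  1.     0.001]
 [ 0.968 -0.003  0.249]
 [ 0.249  0.    -0.968]]
[ 0.64414307 -0.13919556  0.22220064] [-2.64727240e-01  2.55482086e-01  1.04840121e+00  5.66788046e-04
  1.83861974e+00 -1.83476786e+00]
deck (array([ 0.5764, -0.2017]), array([0.2005, 0.1102]), 88.9) 0.08925113750789065
```

View pics/c.png

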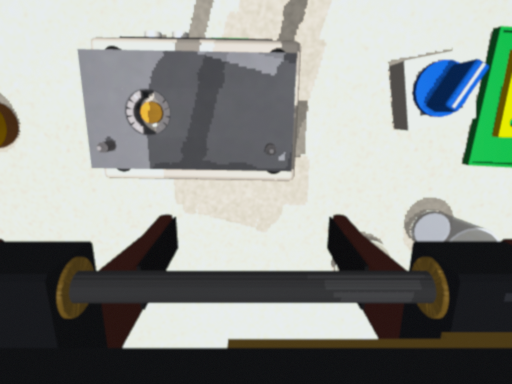

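The wrist view shows the grey deck, the socket ring at (147,112), and pin tips near (104,147) and (270,150). The cap is at (445,87), and the deck size matches the text.

```bash
python3 - <<'E'
from m import *
f=L("w1"); im=f["image"]; P=world(f)
g=cv2.cvtColor(im,cv2.COLOR_RGB2GRAY)
print("ring guess",ray(f,[[147,112]],.09))
sub=g[80:145,115:180]
m=((cv2.cvtColor(im,cv2.COLOR_RGB2HSV)[...,2]>125))[80:145,115:180].astype(np.uint8)
cs,_=cv2.findContours(m,cv2.RETR_EXTERNAL,cv2.CHAIN_APPROX_NONE)
pts=np.vstack(cs)[:,0]; (c,r)=cv2.minEnclosingCircle(pts); c=np.array(c)+[115,80]; print("ring",c,r,ray(f,c,.09))
for (u,v) in((104,147),(270,150)):
    w=P[v-8:v+9,u-8:u+9].reshape(-1,3); q=w[w[:,2]>.1]; print("pin",len(q),q.mean(0) if len(q) else w[:,2].max(), q[:,2].max() if len(q) else 0, ray(f,[u,v],.114))
dep=np.array([.0,0]); a=np.deg2rad(-1.1);R=np.array([[np.cos(a),-np.sin(a)],[np.sin(a),np.cos(a)]])
for d in((0,-.04),(.032,.078),(.032,-.078)): print(np.array([.5764,-.2017])+R@d)
big2=cv2.resize(np.hstack([im[70:170,80:180],im[100:200,220:320]]),(800,400),interpolation=cv2.INTER_CUBIC); cv2.imwrite("pics/d.png",big2[:,:,::-1])
E
python3 -m creep '[[0,0.05,0,0,1],[0,0.05,0,0,1],[0,0.05,0,0,1],[0,0.05,0,0,1],[0,0.05,0,0,1],[0,0.05,0,0,1],[0,0.05,0,0,1],[0.02,0.05,0,0,1]]'
```

```text
ring guess [[ 0.57594506 -0.24170741  0.09      ]]
ring [132.5      111.734375] 36.239864349365234 [[ 0.5756607 -0.255493   0.09     ]]
pin 132 [ 0.60587519 -0.27579173  0.11253751] 0.3832369790674059 [[ 0.60638171 -0.27499476  0.114     ]]
pin 102 [ 0.60894788 -0.12460698  0.11247473] 0.3832369790674059 [[ 0.60952604 -0.12551328  0.114     ]]
[ 0.5756321  -0.24169263]
[ 0.6098915  -0.12432869]
[ 0.6068967  -0.28029994]
clock: 2.6
ee_pos: [0.6248, 0.2611, 0.2219]
tcp_rot: [-0.0, -0.001, 1.0, 0.0]
force: [-0.3, 0.0, 0.1]
grip_width: 0.0872
gripper_force: 0.0
```

View pics/d.png

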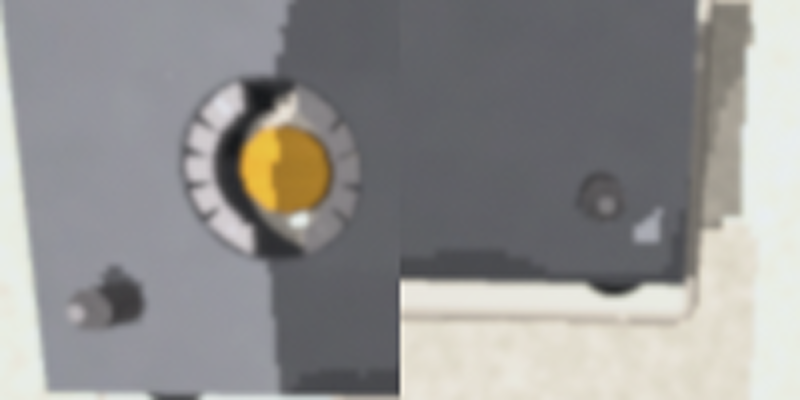

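The zoom puts the ring centre at frame pixel (147.3,111.6), and the pin tips at (98.4,147.9) and (270.6,150.9).

```bash
python3 - <<'E'
from m import *
f=L("w1"); s=ray(f,[147.3,111.6],.09)[0]; p=ray(f,[[98.4,147.9],[270.6,150.9]],.114)
print("socket",s,"pins",p,"dist",np.linalg.norm(p[1]-p[0])); d=p[1]-p[0]; print("mixer yaw",np.degrees(np.arctan2(-d[0],d[1])))
a=np.arctan2(-d[0],d[1]);R=np.array([[np.cos(a),-np.sin(a)],[np.sin(a),np.cos(a)]])
print("socket from pins",p[:,:2].mean(0)-R@[.032,.04])
f=grab_frame("wrist"); save(f,"w2"); print(read_state()["ee_pos"],-f["R"].T@f["t"])
P=world(f); im=f["image"]; H=cv2.cvtColor(im,cv2.COLOR_RGB2HSV); h,sa,v=H[...,0],H[...,1],H[...,2]
y=big((h>22)&(h<34)&(sa>120),P,.004,.03); print("plate",rect(P[y][:,:2]),np.median(P[y][:,2]))
k=(P[...,2]>.044)&(P[...,2]<.06)&(v<110)&(P[...,0]<.6); print("handle top",rect(P[k][:,:2]),np.median(P[k][:,2]),k.sum())
# holes: non-yellow blobs within the plate's hull
hull=cv2.convexHull(np.argwhere(y)[:,::-1].astype(np.int32)); M=np.zeros(y.shape,np.uint8); cv2.fillConvexPoly(M,hull,1)
n,l,st,ct=cv2.connectedComponentsWithStats(((M>0)&~((h>20)&(h<36)&(sa>100))).astype(np.uint8))
for i in range(1,n):
    if st[i,4]>20: print(st[i],ct[i],ray(f,ct[i],.0145)[0])
cv2.imwrite("pics/e.png",im[:,:,::-1])
E
```

```text
socket [ 0.57557704 -0.24138826  0.09      ] pins [[ 0.60717437 -0.28013948  0.114     ]
 [ 0.6103402  -0.12496124  0.114     ]] dist 0.15521052669315316
mixer yaw -1.168745284296917
socket from pins [ 0.57594806 -0.24188933]
[0.62079422 0.26879956 0.22226877] [0.55713575 0.25952195 0.3832985 ]
plate (array([0.5578, 0.2544]), array([0.1921, 0.1008]), 88.7) 0.013247285013778504
handle top (array([0.5538, 0.182 ]), array([0.2409, 0.0474]), 88.9) 0.04947533018456915 771
[214  70   4  10  38] [215.42105263  74.5       ] [0.51496627 0.21684876 0.0145    ]
[255  76  11  11 104] [259.78846154  80.89423077] [0.52188757 0.26852133 0.0145    ]
[279  76  11  12 108] [283.94444444  81.33333333] [0.52231601 0.29678213 0.0145    ]
[302  76  12  12 110] [307.63636364  81.73636364] [0.52270598 0.32451976 0.0145    ]
[ 198   93   37   38 1114] [216.31956912 111.4021544 ] [0.55651256 0.21672473 0.0145    ]
[278  94  13  38 434] [284.30414747 112.47926267] [0.5576033  0.29822288 0.0145    ]
[301  98  11  11  99] [306.17171717 102.8989899 ] [0.54650884 0.32393046 0.0145    ]
[182 133   9  10  70] [185.91428571 137.7       ] [0.58774543 0.17862599 0.0145    ]
[307 135  10  10  76] [311.26315789 139.69736842] [0.58987409 0.33222588 0.0145    ]
[254 138  10  10  85] [258.52941176 142.55294118] [0.59347499 0.2675698  0.0145    ]
[276 139  11  10  82] [281.20731707 143.26829268] [0.59429553 0.29547348 0.0145    ]
[215 143   4   9  31] [216.25806452 147.19354839] [0.59926042 0.21544585 0.0145    ]
[203 153  28   1  28] [216.5 153. ] [0.60643727 0.21554349 0.0145    ]
[250 154  23   1  23] [261. 154.] [0.60757625 0.27073894 0.0145    ]
```

View pics/e.png

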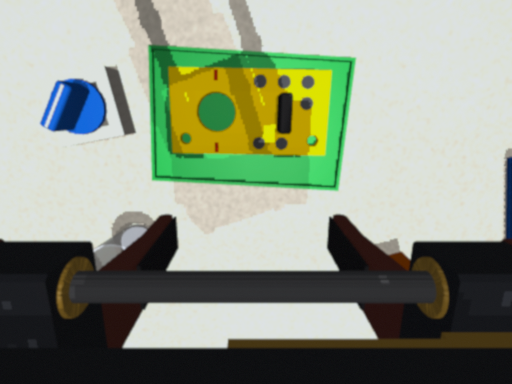

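The wrist view shows the plate on the tray, with the big hole at (216,111), the handle at (285,112), and pin holes at (186,138) and (311,140). The arm was still settling, so I'll measure again at rest.

```bash
python3 -m creep '[[0,0,0,0,1]]'; cat > plate.py <<'E'
from m import *
def plate(n,z):
    f=grab_frame("wrist"); save(f,n); s=read_state(); print("ee",s["ee_pos"],"cam",-f["R"].T@f["t"])
    P=world(f); im=f["image"]; H=cv2.cvtColor(im,cv2.COLOR_RGB2HSV); h,sa,v=H[...,0],H[...,1],H[...,2]
    y=big((h>22)&(h<34)&(sa>120),P,z-.008,z+.012); print("plate",rect(P[y][:,:2]),np.median(P[y][:,2]))
    r=np.linalg.norm(P[...,:2]-P[y][:,:2].mean(0),axis=-1)<.1
    k=big((v<110)&r,P,z+.028,z+.044); print("handle top",rect(P[k][:,:2]),np.median(P[k][:,2]),k.sum())
    hull=cv2.convexHull(np.argwhere(y)[:,::-1].astype(np.int32)); M=np.zeros(y.shape,np.uint8); cv2.fillConvexPoly(M,hull,1)
    n,l,st,ct=cv2.connectedComponentsWithStats(((M>0)&~((h>20)&(h<36)&(sa>100))).astype(np.uint8))
    for i in range(1,n):
        if 20<st[i,4]: print(st[i],np.round(ray(f,ct[i],z)[0],4))
    return f
E
python3 -c "
from plate import *
f=plate('w3',.0145)"
```

```text
clock: 2.75
ee_pos: [0.6234, 0.2621, 0.2228]
tcp_rot: [-0.0, -0.004, 1.0, 0.0]
force: [0.0, -0.5, 0.9]
grip_width: 0.0877
gripper_force: 0.0
ee [0.62427361 0.25987783 0.2229288 ] cam [0.55565436 0.26013945 0.38428254]
plate (array([0.5573, 0.2555]), array([0.1893, 0.0996]), 89.1) 0.013252298240148938
handle top (array([0.5581, 0.2959]), array([0.0132, 0.0426]), 89.1) 0.04897894482802662 491
[214  71   3  11  31] [0.515  0.2168 0.0145]
[254  77  11  12 102] [0.5218 0.2686 0.0145]
[278  77  11  12 106] [0.5222 0.2966 0.0145]
[302  78  11  12 107] [0.5227 0.3246 0.0145]
[ 198   94   37   38 1101] [0.5565 0.2167 0.0145]
[278  96  13  38 423] [0.558  0.2982 0.0145]
[300  99  11  12  96] [0.5465 0.3241 0.0145]
[181 134   9  10  69] [0.5878 0.1785 0.0145]
[306 137  10  10  75] [0.59   0.3321 0.0145]
[253 139  10  10  83] [0.5935 0.2675 0.0145]
[276 140  10  10  81] [0.5943 0.2955 0.0145]
[214 143   4  10  35] [0.5987 0.2154 0.0145]
```

```bash
python3 -m creep '[[0.033,0.018,0.04,1,1],[0.033,0.018,0.04,0,1],[0,0,0.04,0,1],[0,0,0.03,0,1],[0,0,0,0,1],[0,0,0,0,1]]'
python3 -c "
from h import *
print(read_state()['ee_pos'],read_state()['tcp_rot'])"
```

```text
clock: 3.4
ee_pos: [0.5661, 0.2897, 0.0804]
tcp_rot: [-0.0, 0.009, 1.0, -0.0]
force: [0.1, -0.0, 0.1]
grip_width: 0.0878
gripper_force: 0.0
[0.56610494 0.289679   0.08044596] [-5.98922441e-05  9.20985521e-03  9.99957582e-01 -9.10214879e-05]
```

```bash
python3 -m creep '[[0.0076,0.0066,0.02,0,1],[0,0,0.02,0,1],[0,0,0.013,0,1],[0,0,0.007,0,1],[0,0,0,0,1],[0,0,0,0,1]]' 40
python3 -m creep '[[0,0,0,0,-1],[0,0,0,0,-1],[0,0,0,0,-1],[0,0,0,0,-1],[0,0,0,0,-1],[0,0,0,0,-1],[0,0,0,0,-1],[0,0,0,0,-1]]' 40
```

```text
clock: 4.0
ee_pos: [0.5592, 0.2973, 0.0211]
tcp_rot: [0.001, 0.009, 1.0, 0.0]
force: [-0.5, 0.8, 0.4]
grip_width: 0.0877
gripper_force: 0.0
clock: 4.8
ee_pos: [0.5584, 0.2972, 0.0197]
tcp_rot: [-0.0, 0.009, 1.0, -0.0]
force: [0.6, 0.0, -0.2]
grip_width: 0.0274
gripper_force: 0.0
```

```bash
python3 -m creep '[[0,0,0,0,-1],[0,0,0,0,-1],[0,0,0,0,-1],[0,0,0,0,-1],[0,0,0,0,-1]]' 60
python3 -m creep '[[0,0,-0.01,0,-1],[0,0,-0.02,0,-1],[0,0,-0.03,0,-1],[0,0,-0.04,0,-1],[0,0,-0.04,0,-1],[0,0,-0.02,0,-1],[0,0,0,0,-1],[0,0,0,0,-1]]' 60
python3 - <<'E'
from m import *
print(read_state())
for n in("scene","side"):
    f=grab_frame(n); save(f,n+"1"); P=world(f); H=cv2.cvtColor(f["image"],cv2.COLOR_RGB2HSV)
    y=big((H[...,0]>20)&(H[...,0]<36)&(H[...,1]>120)&(P[...,1]>.1),P,.06,.25); p=P[y]; print(n,rect(p[:,:2]),np.percentile(p[:,2],[5,50,95]))
    A=np.c_[p[:,:2]-p[:,:2].mean(0),np.ones(len(p))]; print("slope",np.linalg.lstsq(A,p[:,2],rcond=None)[0])
f=grab_frame("wrist"); save(f,"w4")
F=[cv2.resize(L(n)["image"],(400,300)) for n in("scene1","side1")]; cv2.imwrite("pics/f.png",np.vstack([np.hstack(F),np.hstack([cv2.resize(f["image"],(400,300)),F[0]*0])])[:,:,::-1])
E
```

```text
clock: 5.3
ee_pos: [0.5584, 0.2972, 0.0198]
tcp_rot: [0.0, 0.009, 1.0, 0.0]
force: [-1.0, 1.8, -0.7]
grip_width: 0.0135
gripper_force: 60.0
clock: 6.1
ee_pos: [0.5582, 0.2971, 0.1789]
tcp_rot: [-0.0, 0.009, 1.0, -0.0]
force: [-0.8, -0.2, -4.6]
grip_width: 0.0137
gripper_force: 60.0
{'clock': 6.1, 'joint_pos': array([ 4.35258742e-01,  1.75137458e-01,  1.21660414e+00,  8.85412344e-05,
        1.75082327e+00, -1.11803908e+00]), 'dq': array([-0.00075648,  0.02298414,  0.04464394, -0.00154098, -0.00076653,
        0.00131216]), 'tau': array([ 2.56599969e-02, -5.34575880e+01, -4.53780663e+01, -1.00374534e-01,
        1.66314659e-01, -1.50762204e-03]), 'ee_pos': array([0.55819127, 0.29708933, 0.17887411]), 'tcp_rot': array([-4.57684972e-04,  8.74123193e-03,  9.99961676e-01, -1.69478276e-04]), 'force': array([-0.84754978, -0.20731262, -4.61095981]), 'ft_torque': array([ 0.20638361, -0.04927373, -0.01240951]), 'gripper_force': 59.99841570854187, 'grip_width': 0.01366947472840936}
scene (array([0.5583, 0.257 ]), array([0.1879, 0.1024]), 88.4) [0.16926679 0.17389719 0.17658693]
slope [-0.01938492  0.0032462   0.17370052]
side (array([0.5569, 0.2579]), array([0.1932, 0.101 ]), 88.9) [0.16736507 0.17325363 0.17577771]
slope [7.38861286e-03 1.57391317e-04 1.73132929e-01]
```

View pics/f.png

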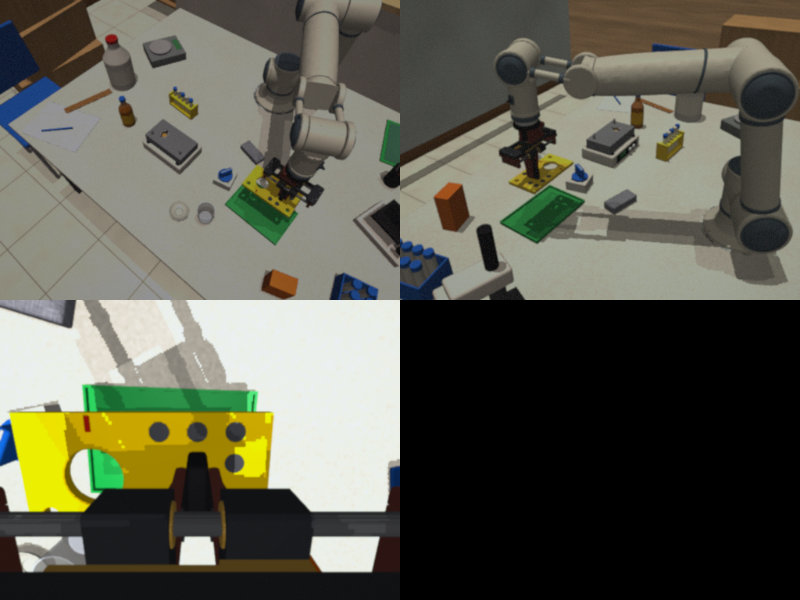

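The plate is held level, with the tray empty in both views and the handle between the pads in the wrist view. I'll carry it over to the mixer.

```bash
python3 -m creep '[[-0.002,-0.02,0,0,-1],[-0.002,-0.038,0,0,-1],[-0.0023,-0.038,0,0,-1],[-0.0023,-0.038,0,0,-1],[-0.0023,-0.038,0,0,-1],[-0.0023,-0.038,0,0,-1],[-0.0023,-0.038,0,0,-1],[-0.0023,-0.038,0,0,-1]]'
python3 -m creep '[[-0.0023,-0.038,0,0,-1],[-0.0023,-0.038,0,0,-1],[-0.0023,-0.038,0,0,-1],[-0.002,-0.03,0,0,-1],[-0.002,-0.02,0,0,-1],[0,0,0,0,-1],[0,0,0,0,-1],[0,0,0,0,-1]]'
python3 -c "
from h import *
s=read_state();print(s['ee_pos'],s['tcp_rot'],s['force'],s['joint_pos'])"
```

```text
clock: 7.05
ee_pos: [0.5703, 0.0094, 0.1777]
tcp_rot: [-0.002, 0.009, 1.0, 0.0]
force: [0.9, 0.2, -5.3]
grip_width: 0.0139
gripper_force: 60.0
clock: 7.85
ee_pos: [0.579, -0.1523, 0.1788]
tcp_rot: [-0.001, 0.008, 1.0, 0.0]
force: [0.1, 0.3, -4.1]
grip_width: 0.0138
gripper_force: 60.0
[ 0.57900804 -0.15226921  0.17883735] [-7.29817928e-04  8.30510202e-03  9.99965123e-01  4.96189074e-04] [ 0.12708629  0.2725624  -4.05943249] [-3.14276849e-01  8.45507535e-02  1.31496362e+00  5.14289918e-04
  1.74376902e+00 -1.86837469e+00]
```

```bash
python3 -m creep '[[0.0012,-0.009,0.01,0.2,-1],[0,0,0.015,0,-1],[0,0,0.013,0,-1],[0,0,0,0,-1],[0,0,0,0,-1]]'
python3 - <<'E'
from m import *
s=read_state();print(s['ee_pos'],s['tcp_rot'],s['force'])
im=[]
for n in("scene","side","wrist"):
    f=grab_frame(n); save(f,n+"2"); P=world(f); H=cv2.cvtColor(f["image"],cv2.COLOR_RGB2HSV)
    y=big((H[...,0]>20)&(H[...,0]<36)&(H[...,1]>120)&(P[...,1]<.0),P,.1,.16); p=P[y]; print(n,rect(p[:,:2]),np.percentile(p[:,2],[5,50,95]))
    if n!="wrist":
        vs,us=np.where(y); cu,cv_=int(us.mean()),int(vs.mean()); im.append(cv2.resize(f["image"][cv_-45:cv_+45,cu-60:cu+60],(400,300),interpolation=cv2.INTER_CUBIC))
    else: im.append(cv2.resize(f["image"],(400,300)))
cv2.imwrite("pics/g.png",np.vstack([np.hstack(im[:2]),np.hstack([im[2],im[2]*0])])[:,:,::-1])
E
```

```text
clock: 8.35
ee_pos: [0.5775, -0.1619, 0.1407]
tcp_rot: [-0.001, 0.01, 1.0, 0.0]
force: [-0.0, 0.1, -4.6]
grip_width: 0.0137
gripper_force: 60.0
[ 0.57746353 -0.16188498  0.14069815] [-8.79490317e-04  1.03462305e-02  9.99946035e-01  3.31547623e-04] [-0.04847858  0.07312177 -4.5546883 ]
scene (array([ 0.5781, -0.2024]), array([0.1895, 0.0997]), 89.2) [0.12920209 0.13560357 0.13862524]
side (array([ 0.5761, -0.2007]), array([0.1985, 0.1012]), 88.4) [0.1309334  0.13791261 0.14087776]
wrist (array([ 0.5679, -0.2038]), array([0.1907, 0.0826]), 88.8) [0.13457208 0.13584867 0.13690249]
```

View pics/g.png

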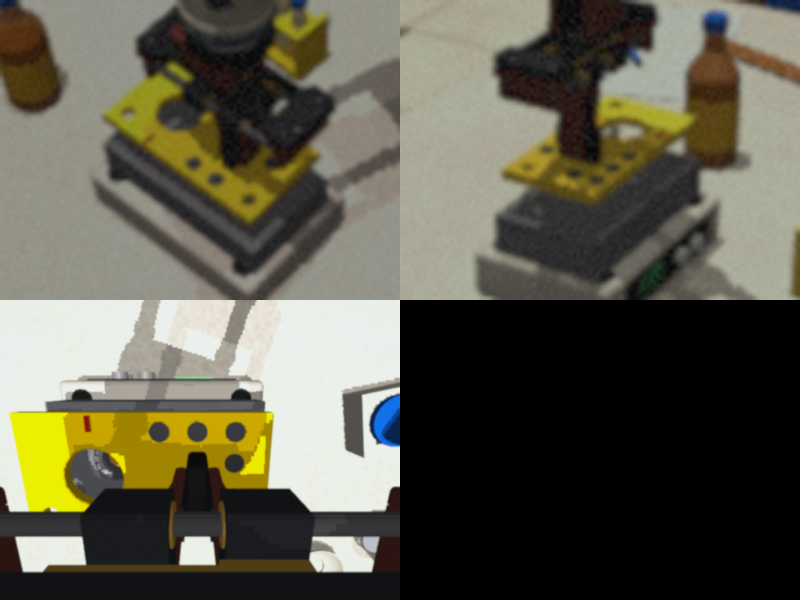

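The plate hangs parallel over the deck and its measured centre agrees with the mixer's within 1 mm. I'll lower it and watch the force.

```bash
python3 -m creep '[[0,0.0004,0.005,0,-1],[0,0,0.005,0,-1],[0,0,0.003,0,-1],[0,0,0.003,0,-1],[0,0,0,0,-1]]'
python3 -m creep '[[0,0,0.003,0,-1],[0,0,0.003,0,-1],[0,0,0,0,-1]]'
```

```text
clock: 9.0
ee_pos: [0.5776, -0.1617, 0.1249]
tcp_rot: [-0.001, 0.01, 1.0, 0.0]
force: [-0.4, 0.2, -4.8]
grip_width: 0.0139
gripper_force: 60.0
clock: 9.3
ee_pos: [0.5777, -0.1618, 0.1191]
tcp_rot: [-0.0, 0.01, 1.0, 0.0]
force: [-0.0, -1.3, -4.4]
grip_width: 0.0139
gripper_force: 60.0
```

```bash
python3 -m creep '[[0,0,0.003,0,-1],[0,0,0.003,0,-1],[0,0,0,0,-1]]'
python3 -m creep '[[0,0,0.003,0,-1],[0,0,0.002,0,-1],[0,0,0,0,-1]]'
```

```text
clock: 9.6
ee_pos: [0.5776, -0.1617, 0.113]
tcp_rot: [-0.001, 0.01, 1.0, 0.0]
force: [0.6, 1.0, -4.2]
grip_width: 0.0135
gripper_force: 60.0
clock: 9.9
ee_pos: [0.5777, -0.1618, 0.1082]
tcp_rot: [-0.0, 0.01, 1.0, 0.0]
force: [-0.1, 0.6, -4.5]
grip_width: 0.0138
gripper_force: 60.0
```

```bash
python3 -m creep '[[0,0,0.0015,0,-1],[0,0,0.001,0,-1],[0,0,0,0,-1]]'
python3 -m creep '[[0,0,0.001,0,-1],[0,0,0,0,-1]]'
```

```text
clock: 10.2
ee_pos: [0.5778, -0.1618, 0.1061]
tcp_rot: [-0.0, 0.01, 1.0, 0.0]
force: [-0.2, 0.1, -3.6]
grip_width: 0.0137
gripper_force: 60.0
clock: 10.4
ee_pos: [0.5781, -0.1619, 0.1058]
tcp_rot: [0.0, 0.01, 1.0, -0.0]
force: [0.5, 0.7, -2.1]
grip_width: 0.0139
gripper_force: 60.0
```

```bash
python3 -m creep '[[0,0,0.0008,0,-1],[0,0,0,0,-1],[0,0,0,0,-1]]'
python3 -m creep '[[0,0,0,0,0],[0,0,0,0,0],[0,0,0,0,0],[0,0,0,0,0],[0,0,-0.01,0,0],[0,0,-0.03,0,0],[0,0,-0.04,0,0],[0,0,-0.04,0,0]]'
python3 -m creep '[[0,0.04,-0.02,0,1],[0,0.05,0,0,1],[0,0.05,0,0,1],[0,0.04,0,0,1],[-0.02,0.03,0,0,1],[0,0,0,0,1],[0,0,0,0,1],[0,0,0,0,1]]'
python3 - <<'E'
from m import *
s=read_state();print(s['ee_pos'],s['tcp_rot'],s['force'])
for n in("scene","side","wrist"):
    f=grab_frame(n); save(f,n+"3"); P=world(f); H=cv2.cvtColor(f["image"],cv2.COLOR_RGB2HSV); h,sa=H[...,0],H[...,1]
    y=big((h>20)&(h<36)&(sa>120)&(P[...,1]<.0),P,.09,.115); p=P[y]; A=np.c_[p[:,:2]-p[:,:2].mean(0),np.ones(len(p))]
    print(n,rect(p[:,:2]),np.percentile(p[:,2],[5,50,95]),np.linalg.lstsq(A,p[:,2],rcond=None)[0])
    b=big((h>98)&(h<125)&(sa>120)&(P[...,1]>0)&(P[...,0]<.7),P,.03,.12); zt=np.percentile(P[b][:,2],98)
    tb=b&(P[...,2]>zt-.006); print("bar",rect(P[tb][:,:2]),zt,tb.sum())
    fl=b&(abs(P[...,2]-.044)<.004); print("flange",rect(P[fl][:,:2]),np.median(P[fl][:,2]))
cv2.imwrite("pics/hh.png",f["image"][:,:,::-1])
E
```

```text
clock: 10.7
ee_pos: [0.5781, -0.1619, 0.1057]
tcp_rot: [0.001, 0.01, 1.0, -0.0]
force: [-3.5, 1.5, 6.1]
grip_width: 0.0134
gripper_force: 60.0
clock: 11.5
ee_pos: [0.5776, -0.1617, 0.2261]
tcp_rot: [-0.0, 0.01, 1.0, 0.0]
force: [0.0, -0.9, 1.2]
grip_width: 0.0441
gripper_force: 0.0
clock: 12.3
ee_pos: [0.6022, 0.0467, 0.2449]
tcp_rot: [0.0, 0.011, 1.0, -0.0]
force: [0.6, -0.2, -0.2]
grip_width: 0.0879
gripper_force: 0.0
[0.60216927 0.04671708 0.24492445] [ 1.52543415e-04  1.09453649e-02  9.99940064e-01 -2.09991178e-04] [ 0.58790407 -0.17064352 -0.16690943]
scene (array([ 0.5778, -0.2016]), array([0.1894, 0.1017]), 89.0) [0.09660605 0.10093982 0.1040047 ] [-0.0014584  -0.00196906  0.10074887]
bar (array([0.6424, 0.6478]), array([0.0462, 0.0723]), 12.2) 0.11333319451030475 253
flange (array([0.6328, 0.63  ]), array([0.0706, 0.1224]), 40.5) 0.04451717393291196
side (array([ 0.5766, -0.2003]), array([0.193 , 0.1018]), 89.7) [0.09529489 0.10189798 0.10528465] [ 0.01567522 -0.00117885  0.10145633]
bar (array([0.6627, 0.6322]), array([0.0793, 0.0249]), 10.8) 0.11305664686174541 260
flange (array([0.6335, 0.6527]), array([0.0697, 0.1083]), 10.0) 0.04368894480068622
wrist (array([ 0.5776, -0.1666]), array([0.1196, 0.0997]), 88.7) [0.09771269 0.09921433 0.10055547] [-0.00018074 -0.00543474  0.09918157]
bar (array([0.5514, 0.0662]), array([0.016 , 0.0497]), 60.2) 0.08215347093656397 504
flange (array([0.5519, 0.0658]), array([0.0564, 0.0563]), 88.6) 0.04320793305496373
```

View pics/hh.png

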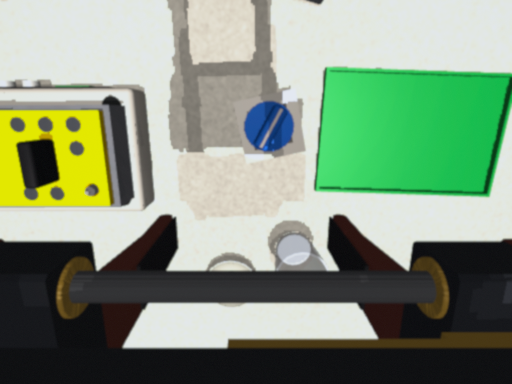

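The plate lies flush (top at 0.0995–0.101 m) with a pin through it. The cap's bar is centred at (271,127), 50×16 mm in size and lying at -30°. Next I'll go to the cap.

```bash
python3 -m creep '[[0.026,0.0095,0.04,0,1],[0.025,0.0095,0.04,0,1],[0,0,0.04,7.2,1],[0,0,0,7.2,1],[0,0,0,7.2,1],[0,0,0,7.2,1],[0,0,0,0,1],[0,0,0,0,1]]'
python3 -c "
from h import *
from scipy.spatial.transform import Rotation as R
s=read_state();q=s['tcp_rot'];M=R.from_quat([*q[1:],q[0]]).as_matrix();print(s['ee_pos'],M.round(3),'d tool',M.T@(np.array([.5516,.0665,.048])-s['ee_pos']), np.degrees(np.arctan2(M[1,1],M[0,1])))"
```

```text
clock: 13.25
ee_pos: [0.5518, 0.0672, 0.1248]
tcp_rot: [0.0, 0.258, 0.966, 0.0]
force: [1.2, -0.3, -0.0]
grip_width: 0.0875
gripper_force: 0.0
[0.55176858 0.06716377 0.12477074] [[-0.867  0.498  0.001]
 [ 0.498  0.867 -0.   ]
 [-0.     0.    -1.   ]] d tool [-0.00014876 -0.00067854  0.07677065] 60.13617577958565
```

```bash
python3 -m creep '[[0,-0.0006,0.03,0,1],[0,0,0.025,0,1],[0,0,0.015,0,1],[0,0,0.0065,0,1],[0,0,0,0,1],[0,0,0,0,0],[0,0,0,0,-1],[0,0,0,0,-1]]' 45
python3 -m creep '[[0,0,0,0,-1],[0,0,0,0,-1],[0,0,0,0,-1],[0,0,0,0,-1],[0,0,0,0,-1],[0,0,0,0,-1],[0,0,0,0,-1],[0,0,0,0,-1]]' 45
```

```text
clock: 14.05
ee_pos: [0.5521, 0.0673, 0.0492]
tcp_rot: [0.001, 0.259, 0.966, 0.0]
force: [0.7, -0.4, 0.9]
grip_width: 0.0675
gripper_force: 0.0
clock: 14.85
ee_pos: [0.5514, 0.0672, 0.0479]
tcp_rot: [-0.0, 0.259, 0.966, 0.0]
force: [0.7, 0.7, -0.2]
grip_width: 0.0154
gripper_force: 45.0
```

```bash
python3 -m creep '[[0,0,-0.01,0,-1],[0,0,-0.03,0,-1],[0,0,-0.04,0,-1],[0,0,-0.04,0,-1],[0,0,-0.03,0,-1],[0,0,-0.01,-7.2,-1],[0,0,0,-7.2,-1],[0,0,0,-7.2,-1]]' 60
python3 -m creep '[[0,0,0,-7.2,-1],[0,0,0,0,-1],[0,0,0,0,-1]]'
python3 - <<'E'
from m import *
s=read_state();print(s['ee_pos'],s['tcp_rot'],s['force'],s["grip_width"]); ee=s["ee_pos"]
O=[]
for n in("scene","side","wrist"):
    f=grab_frame(n); save(f,n+"4"); P=world(f); H=cv2.cvtColor(f["image"],cv2.COLOR_RGB2HSV); h,sa=H[...,0],H[...,1]
    near=np.linalg.norm(P[...,:2]-ee[:2],axis=-1)<.06
    b=big((h>98)&(h<125)&(sa>100)&near,P,.12,.26); p=P[b]; print(n,b.sum(),rect(p[:,:2]),p.min(0),p.max(0))
    vs,us=np.where(b); cu,cv_=int(us.mean()),int(vs.mean()); cv_=min(max(cv_,45),339)
    O.append(cv2.resize(f["image"][cv_-45:cv_+45,cu-60:cu+60],(400,300),interpolation=cv2.INTER_CUBIC) if n!="wrist" else cv2.resize(f["image"],(400,300)))
cv2.imwrite("pics/i.png",np.vstack([np.hstack(O[:2]),np.hstack([O[2],O[2]*0])])[:,:,::-1])
E
```

```text
clock: 15.65
ee_pos: [0.5516, 0.0673, 0.2096]
tcp_rot: [0.001, 0.071, 0.998, 0.0]
force: [-0.9, 0.7, -0.7]
grip_width: 0.0156
gripper_force: 60.0
clock: 15.95
ee_pos: [0.5514, 0.0672, 0.2084]
tcp_rot: [0.0, 0.012, 1.0, 0.0]
force: [-0.7, 0.5, -1.0]
grip_width: 0.0153
gripper_force: 60.0
[0.55141744 0.0672441  0.2083882 ] [1.70340349e-04 1.21405547e-02 9.99926286e-01 2.71347774e-05] [-0.66235722  0.53094117 -1.01615   ] 0.015349869229671305
scene 201 (array([0.5605, 0.0704]), array([0.0413, 0.0542]), 25.5) [0.53190484 0.04045659 0.19877616] [0.5819929  0.09571779 0.25527594]
side 195 (array([0.5472, 0.0781]), array([0.0533, 0.0419]), 26.0) [0.52308457 0.04959706 0.18599406] [0.58032418 0.1005547  0.24528192]
wrist 4723 (array([0.5401, 0.0666]), array([0.0588, 0.0372]), 88.8) [0.52155925 0.03690538 0.19981936] [0.55920641 0.09572491 0.25014743]
```

View pics/i.png

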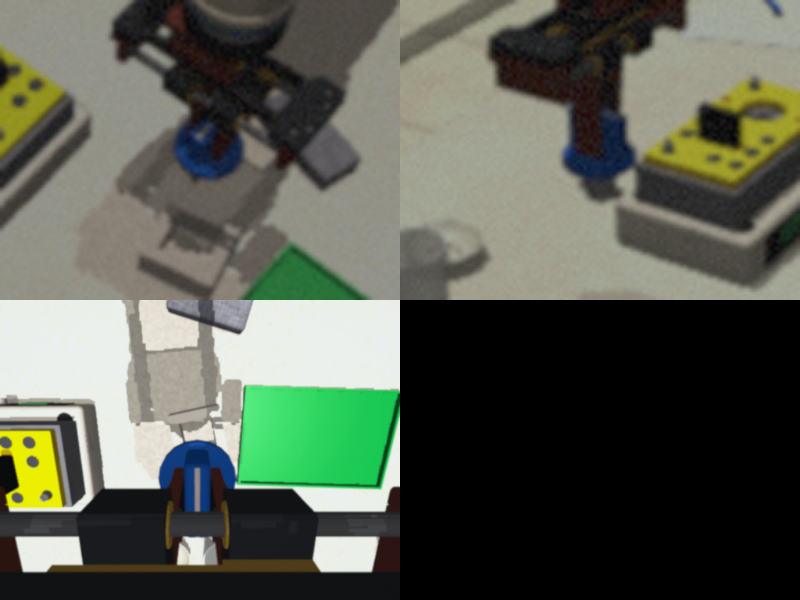

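The cap is held upright and centred on the TCP: the flange's near edge is 30 mm from the axis. I'll carry it over the socket.

```bash
python3 -m creep '[[-0.003,-0.03,0,-0.2,-1],[-0.004,-0.04,0,0,-1],[-0.004,-0.04,0,0,-1],[-0.004,-0.04,0,0,-1],[-0.004,-0.04,0,0,-1],[-0.004,-0.04,0,0,-1],[-0.004,-0.04,0,0,-1],[-0.004,-0.03,0,0,-1]]'
python3 -m creep '[[-0.001,-0.008,0,0,-1],[0,0,0,0,-1],[0,0,0,0,-1],[0,0,0,0,-1]]'
cat > d.py <<'E'
from h import *
from scipy.spatial.transform import Rotation as R
import sys
s=read_state();q=s['tcp_rot'];M=R.from_quat([*q[1:],q[0]]).as_matrix();print(s['ee_pos'],'d tool',(M.T@(np.array([float(a) for a in sys.argv[1:]])-s['ee_pos'])).round(4),'yaw y',np.degrees(np.arctan2(M[1,1],M[0,1])),s['force'].round(1),s['ft_torque'].round(2))
E
python3 d.py .5758 -.2415 .1119
```

```text
clock: 16.9
ee_pos: [0.5767, -0.2357, 0.2078]
tcp_rot: [-0.0, 0.01, 1.0, -0.0]
force: [0.7, -0.0, -1.0]
grip_width: 0.0158
gripper_force: 60.0
clock: 17.3
ee_pos: [0.5782, -0.2398, 0.2083]
tcp_rot: [0.0, 0.008, 1.0, 0.0]
force: [-0.9, -0.2, -0.6]
grip_width: 0.0158
gripper_force: 60.0
[ 0.57815492 -0.23978707  0.20829886] d tool [ 0.0024 -0.0018  0.0964] yaw y 89.08261551508068 [-0.9 -0.2 -0.6] [ 0.12 -0.09  0.01]
```

```bash
python3 -m creep '[[0.0024,-0.0018,0.02,0.2,-1],[0,0,0.02,0,-1],[0,0,0.018,0,-1],[0,0,0,0,-1],[0,0,0,0,-1],[0,0,0,0,-1]]'
python3 d.py .5758 -.2415 .1119
python3 - <<'E'
from m import *
O=[]
for n in("scene","side","wrist"):
    f=grab_frame(n); save(f,n+"5")
    u=f["mtx"]@(f["R"]@np.array([.576,-.24,.11])+f["t"]); cu,c=(u[:2]/u[2]).astype(int); c=min(max(c,45),339)
    O.append(cv2.resize(f["image"][c-45:c+45,cu-60:cu+60],(400,300),interpolation=cv2.INTER_CUBIC) if n!="wrist" else cv2.resize(f["image"],(400,300)))
cv2.imwrite("pics/j.png",np.vstack([np.hstack(O[:2]),np.hstack([O[2],O[2]*0])])[:,:,::-1])
E
```

```text
clock: 17.9
ee_pos: [0.5761, -0.2427, 0.1518]
tcp_rot: [0.001, 0.01, 1.0, -0.001]
force: [0.2, 0.4, -0.1]
grip_width: 0.0154
gripper_force: 60.0
[ 0.57613573 -0.24274207  0.15178696] d tool [0.0004 0.0013 0.0399] yaw y 88.839160064343 [ 0.2  0.4 -0.1] [ 0.11 -0.03  0.06]
```

View pics/j.png

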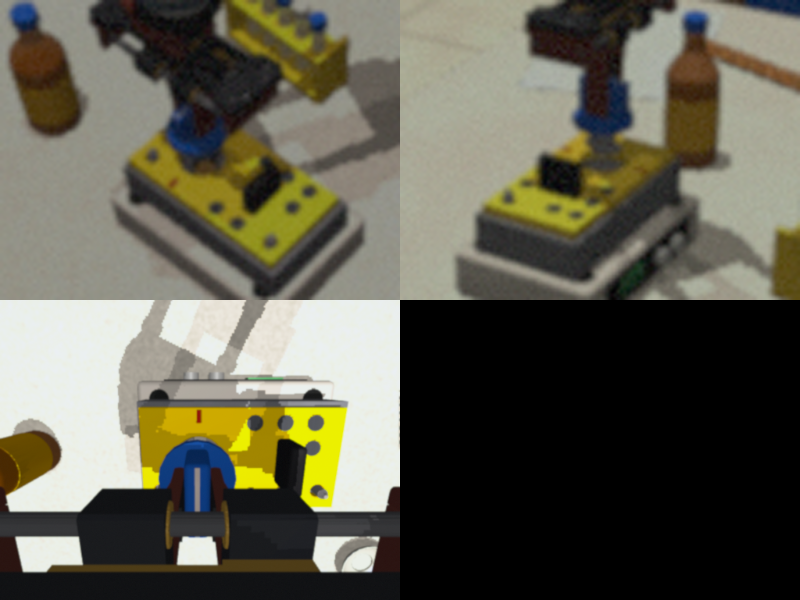

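The cap hangs over the big hole, with the red mark at (199,415) in line with its bar at (197,480). I'll lower it slowly and watch the force.

```bash
python3 -m creep '[[0.0003,0.001,0.004,0,-1],[0,0,0.004,0,-1],[0,0,0.004,0,-1],[0,0,0,0,-1],[0,0,0,0,-1]]'; python3 d.py .5758 -.2415 .1119
python3 -m creep '[[0,0,0.003,0,-1],[0,0,0.003,0,-1],[0,0,0,0,-1]]'; python3 d.py .5758 -.2415 .1119
```

```text
clock: 18.55
ee_pos: [0.5751, -0.242, 0.1376]
tcp_rot: [-0.0, 0.01, 1.0, 0.0]
force: [0.4, -0.6, -1.5]
grip_width: 0.0156
gripper_force: 60.0
[ 0.57508673 -0.24199774  0.13760568] d tool [-0.0007  0.0005  0.0257] yaw y 88.79888631211776 [ 0.4 -0.6 -1.5] [ 0.09 -0.04 -0.01]
clock: 18.85
ee_pos: [0.575, -0.242, 0.1312]
tcp_rot: [-0.0, 0.01, 1.0, 0.0]
force: [-0.2, -0.8, -1.8]
grip_width: 0.0153
gripper_force: 60.0
[ 0.57498263 -0.24195192  0.13124294] d tool [-0.0008  0.0005  0.0193] yaw y 88.79731881862435 [-0.2 -0.8 -1.8] [ 0.03 -0.01 -0.  ]
```

```bash
python3 -m creep '[[-0.0006,0.0003,0.002,0,-1],[0,0,0.003,0,-1],[0,0,0,0,-1]]'; python3 d.py .5758 -.2415 .1119
python3 -m creep '[[0,0,0.003,0,-1],[0,0,0.002,0,-1],[0,0,0,0,-1]]'; python3 d.py .5758 -.2415 .1119
```

```text
clock: 19.15
ee_pos: [0.5756, -0.2416, 0.1263]
tcp_rot: [-0.0, 0.01, 1.0, 0.0]
force: [-0.6, -1.1, -0.6]
grip_width: 0.0155
gripper_force: 60.0
[ 0.57564432 -0.24164211  0.12629656] d tool [-0.0002  0.0001  0.0144] yaw y 88.80054985328096 [-0.6 -1.1 -0.6] [ 0.08 -0.06 -0.  ]
clock: 19.45
ee_pos: [0.576, -0.2418, 0.1224]
tcp_rot: [0.0, 0.01, 1.0, -0.0]
force: [-1.2, -0.1, 2.6]
grip_width: 0.0156
gripper_force: 60.0
[ 0.5759933  -0.24182271  0.12241947] d tool [0.0002 0.0003 0.0105] yaw y 88.8003649331435 [-1.2 -0.1  2.6] [0.15 0.04 0.01]
```

```bash
python3 -m creep '[[0,0,0.003,0,-1],[0,0,0.003,0,-1],[0,0,0.002,0,-1],[0,0,0,0,-1]]'; python3 d.py .5758 -.2415 .1119
python3 -m creep '[[0,0,0.0015,0,-1],[0,0,0.0015,0,-1],[0,0,0,0,-1]]'; python3 d.py .5758 -.2415 .1119
```

```text
clock: 19.85
ee_pos: [0.576, -0.2418, 0.1146]
tcp_rot: [0.0, 0.01, 1.0, -0.0]
force: [-2.2, 0.6, 6.2]
grip_width: 0.0159
gripper_force: 60.0
[ 0.57602886 -0.24180916  0.11455192] d tool [0.0002 0.0003 0.0027] yaw y 88.80374108303303 [-2.2  0.6  6.2] [0.25 0.27 0.01]
clock: 20.15
ee_pos: [0.576, -0.2418, 0.1121]
tcp_rot: [0.001, 0.01, 1.0, -0.0]
force: [-1.8, 1.1, 7.5]
grip_width: 0.0155
gripper_force: 60.0
[ 0.57604666 -0.24181705  0.11209935] d tool [0.0003 0.0003 0.0002] yaw y 88.80404450349435 [-1.8  1.1  7.5] [ 0.29  0.45 -0.  ]
```

```bash
python3 -m creep '[[0,0,0.0008,0,-1],[0,0,0.0006,0,-1],[0,0,0,0,-1]]'; python3 d.py .5758 -.2415 .1119
```

```text
clock: 20.45
ee_pos: [0.5761, -0.2418, 0.1119]
tcp_rot: [0.001, 0.01, 1.0, -0.0]
force: [-3.9, 2.1, 11.3]
grip_width: 0.0156
gripper_force: 60.0
[ 0.57607983 -0.24184649  0.11194037] d tool [0.0003 0.0003 0.    ] yaw y 88.80166735823413 [-3.9  2.1 11.3] [ 0.54  0.76 -0.  ]
```

```bash
python3 -m creep '[[0.0003,0.0003,0.0005,0,-1],[0,0,0,8,-1],[0,0,0,8,-1],[0,0,0,8,-1],[0,0,0,0,-1]]'; python3 d.py .5758 -.2415 .1119
```

```text
clock: 20.95
ee_pos: [0.5766, -0.2416, 0.112]
tcp_rot: [0.002, 0.22, 0.975, -0.0]
force: [-0.5, 2.3, 11.9]
grip_width: 0.0158
gripper_force: 60.0
[ 0.5765739  -0.2416018   0.11196845] d tool [ 0.0007 -0.0002  0.0001] yaw y 64.5811404670552 [-0.5  2.3 11.9] [ 0.43  0.34 -0.05]
```

```bash
python3 -m creep '[[0,0,0.0003,8,-1],[0,0,0,8,-1],[0,0,0,8,-1],[0,0,0,8,-1],[0,0,0,0,-1]]'; python3 d.py .5758 -.2415 .1119
python3 -m creep '[[0,0,0,8,-1],[0,0,0,8,-1],[0,0,0,6,-1],[0,0,0,0,-1]]'; python3 d.py .5758 -.2415 .1119
```

```text
clock: 21.45
ee_pos: [0.5767, -0.2417, 0.112]
tcp_rot: [0.002, 0.48, 0.877, 0.0]
force: [-1.3, 2.0, 13.0]
grip_width: 0.0158
gripper_force: 60.0
[ 0.57666824 -0.24167815  0.11198593] d tool [ 0.0006 -0.0006  0.0001] yaw y 32.58095113511725 [-1.3  2.  13. ] [ 0.41  0.45 -0.12]
clock: 21.85
ee_pos: [0.5767, -0.2417, 0.112]
tcp_rot: [0.002, 0.639, 0.77, 0.001]
force: [-1.6, 2.2, 12.9]
grip_width: 0.0154
gripper_force: 60.0
[ 0.57669768 -0.24167372  0.11200296] d tool [ 0.0003 -0.0009  0.0001] yaw y 10.637015280350717 [-1.6  2.2 12.9] [ 0.36  0.43 -0.14]
```

```bash
python3 -m creep '[[0,0,0,4,-1],[0,0,0,2.5,-1],[0,0,0,0,-1]]'; python3 d.py .5758 -.2415 .1119
python3 -m creep '[[0,0,0.0002,1,-1],[0,0,0,1,-1],[0,0,0,0,-1]]'; python3 d.py .5758 -.2415 .1119
```

```text
clock: 22.15
ee_pos: [0.5762, -0.2417, 0.1119]
tcp_rot: [0.002, 0.68, 0.733, 0.001]
force: [-3.7, 2.4, 13.0]
grip_width: 0.0158
gripper_force: 60.0
[ 0.57619824 -0.24166093  0.11194575] d tool [ 0.0002 -0.0004  0.    ] yaw y 4.247799020107642 [-3.7  2.4 13. ] [0.42 0.78 0.03]
clock: 22.45
ee_pos: [0.5759, -0.2417, 0.1119]
tcp_rot: [0.002, 0.693, 0.721, 0.0]
force: [-3.8, 1.8, 14.8]
grip_width: 0.016
gripper_force: 60.0
[ 0.57588393 -0.24166051  0.1119149 ] d tool [ 0.0002 -0.0001  0.    ] yaw y 2.318110029260265 [-3.8  1.8 14.8] [0.44 1.15 0.38]
```

```bash
python3 -m creep '[[0,0,0,0.8,-1],[0,0,0,0,-1],[0,0,0,0,-1]]'; python3 d.py .5758 -.2415 .1119
python3 - <<'E'
from m import *
O=[]
for n in("scene","side","wrist"):
    f=grab_frame(n); save(f,n+"6"); P=world(f); H=cv2.cvtColor(f["image"],cv2.COLOR_RGB2HSV); h,sa=H[...,0],H[...,1]
    b=big((h>98)&(h<125)&(sa>100)&(P[...,1]<-.15)&(P[...,0]>.5),P,.1,.2); p=P[b]; k=abs(p[:,2]-.108)<.004; print(n,b.sum(),"flange z",np.median(p[k][:,2]),rect(p[p[:,2]>.125][:,:2]) if (p[:,2]>.125).sum()>3 else "")
    y=big((h>20)&(h<36)&(sa>120)&(P[...,1]<.0),P,.09,.115); print("plate",rect(P[y][:,:2]),np.median(P[y][:,2]))
    u=f["mtx"]@(f["R"]@np.array([.576,-.24,.11])+f["t"]); cu,c=(u[:2]/u[2]).astype(int); c=min(max(c,45),339)
    O.append(cv2.resize(f["image"][c-45:c+45,cu-60:cu+60],(400,300),interpolation=cv2.INTER_CUBIC) if n!="wrist" else cv2.resize(f["image"],(400,300)))
cv2.imwrite("pics/k.png",np.vstack([np.hstack(O[:2]),np.hstack([O[2],cv2.resize(L("scene6")["image"],(400,300))])])[:,:,::-1])
E
```

```text
clock: 22.75
ee_pos: [0.5759, -0.2417, 0.1119]
tcp_rot: [0.002, 0.697, 0.717, 0.0]
force: [-4.2, 1.7, 14.8]
grip_width: 0.0156
gripper_force: 60.1
[ 0.57590819 -0.24168234  0.11193725] d tool [ 0.0002 -0.0001  0.    ] yaw y 1.5689583500783744 [-4.2  1.7 14.8] [0.49 1.06 0.68]
scene 157 flange z 0.10790524629305284 (array([ 0.5869, -1.3927]), array([0.0635, 0.021 ]), 0.8)
plate (array([ 0.5776, -0.201 ]), array([0.188 , 0.1022]), 88.2) 0.10078753139462288
side 127 flange z 0.10963767294257208 (array([ 0.5664, -0.2023]), array([0.0166, 0.0682]), 21.1)
plate (array([ 0.5769, -0.1987]), array([0.1027, 0.1945]), 0.0) 0.10202983180037752
wrist 4739 flange z 0.10729709863633964 (array([ 0.5758, -0.229 ]), array([0.0354, 0.0395]), 1.5)
plate (array([ 0.5763, -0.1861]), array([0.1062, 0.1372]), 0.4) 0.09932238980223826
```

View pics/k.png

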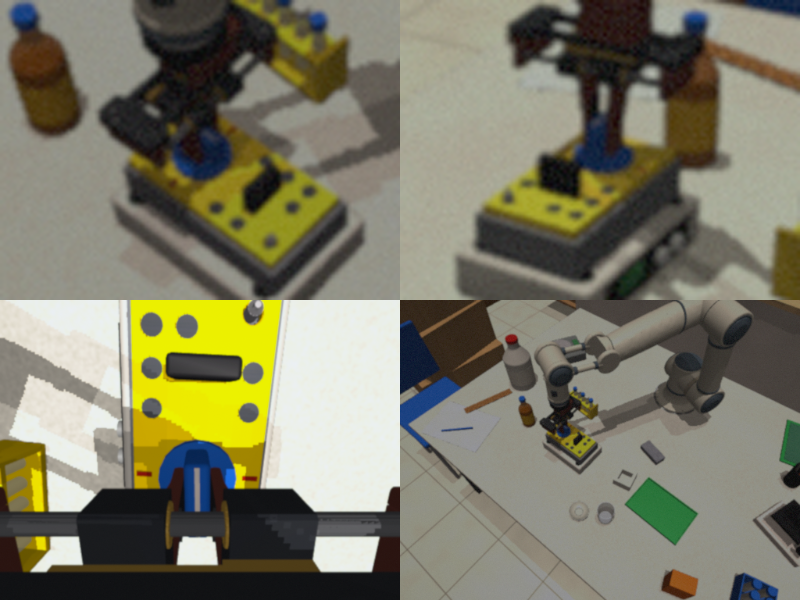

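The cap's bar now lies along the plate's length (wrist, 198,475), with the flange on the plate and the red marks to either side. The stop torque has risen to 0.68 N m, the push is about 15 N, and the bystanders are undisturbed, so I'll hand in.

```bash
python3 -c "
from cell import *
print(sign_off())"
```

```text
the job is handed in; nothing more can be done
None
```

The plate lies flush on the mixer deck, and the cap is pushed home and turned about 86° clockwise to its stop; I handed the job in at about 23 s, still gripping the cap and pressing it down with about 15 N (no verdict was shown).

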